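# Show the edge of the label plate beside the rebuilt pot

### The arm

A 6-joint arm with a two-finger parallel gripper is mounted at the origin on the work surface. World frame = base frame: x ahead of the robot, y to its left, z up, the work surface at z = 0. Lengths are in m, angles in rad, forces in N, time in s.
With the tool pointing down it reaches from about 0.425 to 0.95 m from the base axis. Payload 3.5 kg.
Tool frame: the origin (TCP) lies at the very end of the fingers, on their centre line; the grasp point (between the pads) lies 19 mm behind it (ctrl.grip_point_offset is the distance from the TCP to the grasp point, in m); z points along the fingers, y is the line along which they close (so a half turn about z gives the same grasp; the last joint's range is limited). The gripper opens to 85 mm and grips with 20 to 120 N. Pads are 22 mm wide; open, the fingers measure 114 mm over their backs; the gripper's body (76 mm by 85 mm) begins 54 mm behind the grasp point. The pads swing forward as they close: fully open they stand 13 mm farther back than shut.
Start: joints at [-0.15, 0.286, 1.577, -0, 1.279, -0.15], TCP at [0.675, 0, 0.231] pointing down, gripper open.
Joint ranges: [-2.77, 2.77], [-0.9, 2.22], [0.21, 2.48], [-1.53, 4.67], [0.24, 2.81], [-2.84, 2.84]. Speed limits (rad/s): [2.79, 2.79, 3.14, 3.14, 3.14, 3.14].

### API

Orientations are given as a unit quaternion [x, y, z, w].
In Python, from plant import ctrl gives the robot as it stands. The module is installed in compiled form; this text tells all that it offers.
- The arm moves only by the shell command python3 -m pendant 'ROWS' [OPENING] [FORCE]. ROWS is JSON, a list of rows, each an object of numbers: "dx", "dy", "dz": the shift along the tool's x, y, z in cm; "twist": the turn about the tool's z in degrees. A call has 1 to 10 rows; each row is the pose to reach, as a shift and turn from the pose commanded when the call began, along the tool's axes at that moment; what a row does not reach only later rows make up. A row lasts 1/8 s, in which the tool goes at most 62.5 mm and 10.7 degrees, less where a joint would pass 70% of its speed; a pose out of reach is approached as far as the arm can. A call with a gripper value outside its range is refused whole. OPENING is the opening in per cent of the stroke, from 0 (shut) to 100 (fully open), set as the call begins (- or left out, the last holds). The fingers move at their own pace and stop on an object; FORCE is the grip in N (left out, the last holds). Time passes only in rows, so rows that repeat a pose let the fingers close. It gives the time, the measured TCP pose, the force, the opening and the grip force at its end, in the units of the state.
- ctrl.get_state(): the state, without advancing time (a new reading comes with each control period).
- ctrl.read_camera(name): name is "scene" or "side" or "wrist"; returns a dict with "img" (384x512x3 uint8, red, green, blue), "depth" (384x512 float32, m along the optical axis (not along the pixel's ray), 0 where there is no reading), "camera_matrix" (3x3 intrinsics, pixels), "xyz" and "rotation" of the camera in the world; the wrist camera has in their place "tool_from_camera" (4x4, takes a point from camera to tool coordinates, whose origin is the TCP and whose axes are the flange's). Camera axes: x right, y up, looking along -z (the intrinsics and any distortion apply to the point x, -y, -z); pixel columns grow to the right and rows downward; lengths in m; the calibration is good to about 2 mm. The wrist camera is an equidistant fisheye: a pixel r from the principal point sees the ray r / f radians off the axis. A picture is of the moment at which its call begins: read the wrist's pose just before it.
- ctrl.sign_off(): hands the job in; it is judged then, once.
The state is a dict: "time": time; "qpos": joint angles; "dq": joint speeds; "joint_efforts": joint torques, N m; "eef_pos": TCP position; "tcp_rot": TCP orientation; "contact_force": force on the tool from outside, world axes, zero at the start; "wrist_torque": the same for the moment, N m; "opening": opening from 0.0 (shut) to 1.0 (fully open); "finger_force": force on a finger pad.
Only numpy, scipy, OpenCV 4.12 (cv2) and the standard library are available. Lean on these libraries where they do the work, as an engineer would, in place of code of your own. Each camera call takes 0.05 s, during which the arm holds its last target. There are 200 camera calls.

### The job

First push the dark label plate back across its wooden ledge until its long side lies flat against the low upstand, while it is still wholly on the ledge; then push it along the upstand towards the end where the rebuilt pot stands, until about a third of its length sticks out past that end of the ledge and its edge shows, still lying flat on the ledge and against the upstand. Only push it, never pick it up or let it fall, and leave the sherds and other things where they are.

Things in the scene. Friction and masses are not known exactly. Their poses are not given: they have to be found in the camera images.
- ledge: Fixed wooden riser; its top is the ledge, 60 mm above the table, 400 mm long (y from -200 to +200 mm, both ends open), from x = -65 mm (open front edge, robot's side) to x = +65 mm (face of the upstand, which runs the whole length, 8 mm thick, 15 mm higher than the ledge). Origin on the table under the ledge's middle, z up. Turned up to about 20 degrees.
- plate: The label plate: loose, flat, dark steel-grey, bright dots at its corners, 70 mm (x) by 150 mm (y) by 6 mm, 120 to 240 g. Starts flat on the ledge, long side roughly along it, askew by up to 9 degrees, clear of the upstand. Origin: centre of its underside, z up. It tips off the end once half of it is past it.
- plate_center (a point): Centre of the label plate, half-way up: 63 mm above the table. In the ledge's frame it is at x = +30 mm when the plate touches the upstand, and at y = +175 or -175 mm with a third of the plate past that end.
- pot: Rebuilt brown pot with white plaster fills, round, open-topped, 148 mm across at its widest, 140 mm high; fixed to the table beyond one end of the ledge (about 385 mm from the ledge's middle along its y axis), at the + or the - end. Origin at the centre of its underside.
- crate: Fixed yellow open plastic crate with sherds in it, 180 x 140 x 75 mm high, on the table beyond the other end of the ledge. Origin at the centre of its underside.
- sherd_a: Loose flat brown pot sherd, about 35 x 30 x 10 mm, on the front strip of the ledge near one end. Origin at the centre of its underside. Leave alone.
- sherd_b: A sherd like sherd_a, near the other end of the ledge. Leave alone.
- sherd_c: Loose flat brown sherd, about 55 x 45 x 10 mm, on the table in front of the ledge. Origin at the centre of its underside. Leave alone.
- glue: Loose upright white glue bottle, 36 mm across, 85 mm high, on the table behind the upstand. Origin at the centre of its underside. Leave alone.
- jar: Loose upright clear jar with a black lid, 56 mm across, 65 mm high, on the table behind the upstand. Origin at the centre of its underside. Leave alone.
- brush: Loose flat paint brush with a wooden handle, 150 mm long, lying roughly along the ledge on the table in front of it. Leave alone.
- scalebar: Loose flat black scale bar, 20 x 100 x 5 mm, lying on the table in front of the ledge. Origin at the centre of its underside. Leave alone.

How it is judged:
On the way, in this order (a step that is already met when the one before it is completed fails the run):
1. the plate lies flat against the upstand, still wholly on the ledge (x of plate_center in the frame of ledge above 0.024 m and angle between the y axis of plate and the y axis of ledge, either way round below 0.07 rad and y of plate_center in the frame of ledge between -0.127 and 0.127 m and height (world z) of plate_center above 0.059 m), for 0.2 s.
2. about a third of the plate sticks out past the pot's end of the ledge (((y of pot in the frame of ledge above 0 m and y of plate_center in the frame of ledge between 0.157 and 0.193 m) or (y of pot in the frame of ledge below 0 m and y of plate_center in the frame of ledge between -0.193 and -0.157 m))), for 0.2 s.
At the end, for the whole second after the job is handed in: The plate rests flat on the ledge (within 0.05 rad), 32 to 68 mm of its length past the end where the pot stands, its centre within 8 mm of where it would be when touching the upstand and parallel to it within 0.1 rad, at rest (((y of pot in the frame of ledge above 0 m and y of plate_center in the frame of ledge between 0.157 and 0.193 m) or (y of pot in the frame of ledge below 0 m and y of plate_center in the frame of ledge between -0.193 and -0.157 m)) and x of plate_center in the frame of ledge above 0.022 m and angle between the y axis of plate and the y axis of ledge, either way round below 0.1 rad and height (world z) of plate_center between 0.06 and 0.066 m and angle between plate's own z axis and vertical below 0.05 rad and linear speed of plate below 0.01 m/s).
It fails at once if the plate is lifted (more than 9 mm off the ledge), tipped or dropped (height (world z) of plate_center above 0.072 m or height (world z) of plate_center below 0.053 m or angle between plate's own z axis and vertical above 0.2 rad).
It fails at once if a bystander is moved more than 15 mm (distance of any of sherd_a, sherd_b, sherd_c, glue, jar, brush, scalebar from where it was at the start of the episode above 0.015 m).
It also fails if it takes over 48 s, if anything falls off the work surface, if the arm or the gripper's body presses on something with over 40 N, if the wrist force passes 120 N, or if a joint passes its speed limit or range.

## Working session

There is one attempt and no reset: what is moved stays moved. The work goes in short steps, Python scripts to look and compute and a shell command to move; the robot and the scene stay as the last step left them, time stands still between calls to the robot, and variables do not carry over. Pictures are saved under pics/ and viewed, at most 10 in all, crops included, and the job is handed in when it is done.

```bash
mkdir -p pics; cat > h.py <<'E'
import numpy as np, cv2
from plant import ctrl
from scipy.spatial.transform import Rotation as R
def cam(n):
    c=ctrl.read_camera(n); return c
def cloud(c):
    K=c["camera_matrix"]; d=c["depth"]; v,u=np.indices(d.shape)
    p=np.stack([(u-K[0,2])/K[0,0]*d,-(v-K[1,2])/K[1,1]*d,-d],-1)
    Rm=np.array(c["rotation"]); 
    if Rm.shape!=(3,3): Rm=R.from_quat(Rm).as_matrix()
    return p@Rm.T+np.array(c["xyz"])
E
python3 - <<'E'
from h import *
for n in("scene","side"):
    c=cam(n); cv2.imwrite(f"pics/{n}0.png",c["img"][...,::-1]); print(n,c["xyz"],c["rotation"],c["camera_matrix"],[k for k in c])
    np.savez(f"{n}0.npz",img=c["img"],P=cloud(c),d=c["depth"])
s=ctrl.get_state();print(s)
E
```

```text
scene [1.19608753 0.41442988 0.85571337] [0.18316812 0.30690625 0.8157539  0.4547566 ] [[366.52795584   0.         253.44490579]
 [  0.         366.52795584 188.31179523]
 [  0.           0.           1.        ]] ['img', 'depth', 'camera_matrix', 'xyz', 'rotation']
side [ 0.16545003 -0.64344095  0.98087394] [ 0.33283224 -0.09038671 -0.23481009  0.90879985] [[450.66679102   0.         254.25525676]
 [  0.         450.66679102 196.42012222]
 [  0.           0.           1.        ]] ['img', 'depth', 'camera_matrix', 'xyz', 'rotation']
{'time': 0.1, 'qpos': array([-1.49974797e-01,  2.87144360e-01,  1.57802482e+00, -8.30223795e-06,
        1.27859894e+00, -1.50019845e-01]), 'dq': array([-0.00140882, -0.00299931, -0.00264236,  0.00058671,  0.00248865,
       -0.00168976]), 'joint_efforts': array([ 1.14915063e-03, -4.07295120e+01, -2.93698221e+01, -1.06323112e-04,
        3.42678482e-03, -4.41654265e-06]), 'eef_pos': array([6.74408738e-01, 1.33945811e-04, 2.30043763e-01]), 'tcp_rot': array([ 7.07089587e-01,  7.07123138e-01, -6.48766839e-04, -8.73084254e-04]), 'contact_force': array([ 0.41582385, -0.48401759, -0.24022155]), 'wrist_torque': array([ 0.00648425, -0.05873781,  0.02382984]), 'finger_force': 0.0, 'opening': 0.995999229127022}
```

View pics/scene0.png

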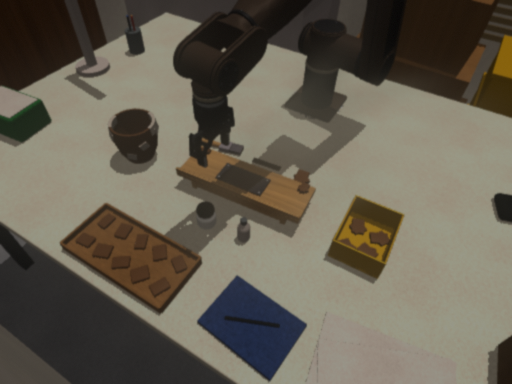

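View pics/side0.png

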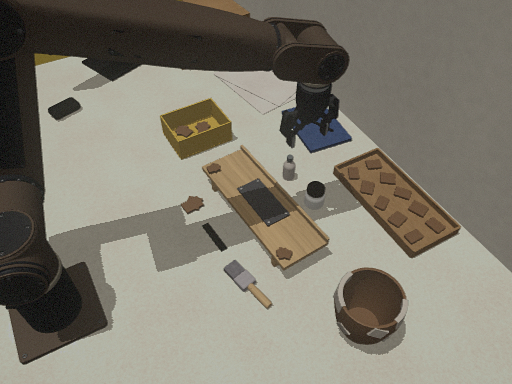

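The side view shows the ledge from (222,160) to (310,250), with the dark plate at (262,202), the pot at (370,305) and the crate at (196,128). There are sherds on the ledge's front strip at (214,168) and (284,254). Next I measure these.

```bash
cat >> h.py <<'E'
def ray(c,uv,z):
    K=c["camera_matrix"]; uv=np.atleast_2d(uv).astype(float)
    Rm=np.array(c["rotation"]); Rm=Rm if Rm.shape==(3,3) else R.from_quat(Rm).as_matrix()
    d=np.stack([(uv[:,0]-K[0,2])/K[0,0],-(uv[:,1]-K[1,2])/K[1,1],-np.ones(len(uv))],-1)@Rm.T
    o=np.array(c["xyz"]); return o+d*((z-o[2])/d[:,2])[:,None]
E
python3 - <<'E'
from h import *
c=cam("side"); P=cloud(c); img=c["img"]; hsv=cv2.cvtColor(img,cv2.COLOR_RGB2HSV)
roi=np.zeros(img.shape[:2],bool); roi[140:275,195:335]=1
z=P[...,2]
for a,b,n in((.052,.064,'top'),(.069,.081,'upstand')):
    m=roi&(z>a)&(z<b); print(n,m.sum(),np.median(P[m],0), cv2.minAreaRect((P[m][:,:2]*1000).astype(np.float32)))
for p in((262,202),(240,215),(230,175),(300,250),(284,254),(214,168)): print(p,P[p[1],p[0]],img[p[1],p[0]],hsv[p[1],p[0]])
# plate mask: dark, low sat, on ledge height
m=(roi&(z>.05)&(z<.08)&(hsv[...,1]<90)&(hsv[...,2]<90)).astype(np.uint8)
n,l,s,ce=cv2.connectedComponentsWithStats(m)
for i in range(1,n):
    if s[i,4]>40: print(s[i])
i=1+np.argmax(s[1:,4]); q=np.argwhere(l==i)[:,::-1]; w=ray(c,q,.066)[:,:2]*1000
print('plate',cv2.minAreaRect(w.astype(np.float32)),w.mean(0))
im=cv2.resize(img[140:275,195:335],None,fx=4,fy=4,interpolation=cv2.INTER_CUBIC)
mm=cv2.resize((l==i)[140:275,195:335].astype(np.uint8),None,fx=4,fy=4,interpolation=0)
cs,_=cv2.findContours(mm,0,1); im=cv2.convertScaleAbs(im,alpha=1.6); cv2.drawContours(im,cs,-1,(255,0,0),1)
cv2.imwrite("pics/crop1.png",im[...,::-1])
E
```

```text
top 5073 [ 0.55854648 -0.02538234  0.05952197] ((609.4437255859375, 72.26316833496094), (247.94686889648438, 512.239990234375), 4.2657790184021)
upstand 597 [ 0.62130487 -0.01467163  0.07294423] ((606.5253295898438, 16.465545654296875), (220.98435974121094, 398.94097900390625), 3.9486489295959473)
(262, 202) [0.55972841 0.00666046 0.06385945] [51 50 47] [23 20 51]
(240, 215) [ 0.16545003 -0.64344095  0.98087394] [81 67 47] [ 18 107  81]
(230, 175) [0.53137778 0.13676776 0.06072564] [160 135  98] [ 18  99 160]
(300, 250) [ 0.56646718 -0.16786551  0.06154452] [160 134  98] [ 17  99 160]
(284, 254) [ 0.52324307 -0.16299462  0.0693236 ] [111  85  65] [ 13 106 111]
(214, 168) [0.50025317 0.17327759 0.07109738] [110  87  65] [ 15 104 110]
[ 237  179   53   48 1171]
[307 181  18  17 246]
plate ((562.4329833984375, 7.050201416015625), (72.86380004882812, 151.08334350585938), 3.4768309593200684) [562.01383241   4.2058432 ]
```

View pics/crop1.png

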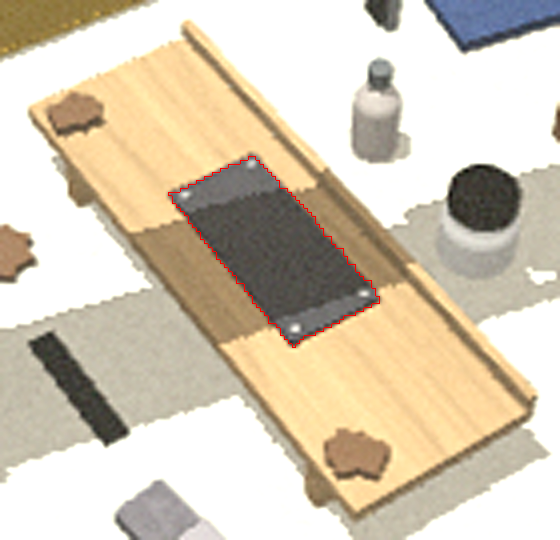

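The crop shows the plate's mask fitting tightly. The ledge's corners are at crop pixels (32,110) and (355,515) at the front, and the upstand's top runs from (187,22) to (533,400). The sherds on the front strip are at (76,112) and (358,452).

```bash
python3 - <<'E'
from h import *
c=cam("side"); P=cloud(c); img=c["img"]; z=P[...,2]
f=ray(c,[[203,167.2],[283.8,268.2]],.06); u=ray(c,[[241.9,145.5],[328.2,239.5]],.075)
print(f,u)
for a in(f,u): d=a[0]-a[1]; print(np.linalg.norm(d),np.degrees(np.arctan2(d[1],d[0])))
# upstand points fit & top points fit, restricted connected
m=np.zeros(img.shape[:2],np.uint8); 
cv2.fillPoly(m,[np.array([[200,167],[240,144],[332,240],[284,272]])],1)
t=(m>0)&(z>.055)&(z<.08); p=P[t]; print(t.sum(), cv2.minAreaRect((p[:,:2]*1000).astype(np.float32)))
k=p[p[:,2]>.0725]; k=k[:,:2]
l=cv2.fitLine(k.astype(np.float32),cv2.DIST_HUBER,0,.01,.01).ravel(); print('k',len(k),l,np.degrees(np.arctan2(l[1],l[0])))
for n,zz,(a,b) in(('pot',.14,(370,290)),('sherd near',.07,(284.5,253.2)),('sherd far',.07,(214,168)),('sc',.01,(193,203)),('bar',.005,(214.5,236)),('jar',.065,(316,189)),('glue',.085,(290,160)),('brush',.01,(247,283))): print(n,ray(c,[[a,b]],zz)[0])
E
```

```text
[[ 0.47839063  0.2010289   0.06      ]
 [ 0.50565907 -0.19172355  0.06      ]] [[ 0.6098216   0.21271962  0.075     ]
 [ 0.63766622 -0.18235993  0.075     ]]
0.39369792298028744 93.97162000624442
0.3960595518355831 94.0314560898252
6440 ((559.77880859375, 14.264877319335938), (140.3025665283203, 402.8691711425781), 4.1779046058654785)
k 286 [ 0.08115187 -0.9967018   0.6268246  -0.0265185 ] -85.345215
pot [ 0.6061282  -0.36264601  0.14      ]
sherd near [ 0.5252186  -0.16199397  0.07      ]
sherd far [0.50065701 0.17426272 0.07      ]
sc [0.41239779 0.13429653 0.01      ]
bar [0.41707431 0.00754292 0.005     ]
jar [ 0.71018608 -0.02485431  0.065     ]
glue [0.6953955  0.08659862 0.085     ]
brush [ 0.4239858  -0.15945331  0.01      ]
```

```bash
python3 -m pendant '[{"dy":-4,"twist":-2},{"dy":-8,"twist":-4},{"dy":-12,"twist":-4},{"dy":-17.2,"dx":0.25,"twist":-4},{"dy":-17.2,"dx":0.25,"dz":4,"twist":-4},{"dy":-17.2,"dx":0.25,"dz":8,"twist":-4},{"dy":-17.2,"dx":0.25,"dz":12,"twist":-4},{"dy":-17.2,"dx":0.25,"dz":13,"twist":-4},{"dy":-17.2,"dx":0.25,"dz":13,"twist":-4}]' 0 40
python3 - <<'E'
from h import *
s=ctrl.get_state(); T=R.from_quat(s["tcp_rot"]).as_matrix(); print(T)
c=cam("side"); cv2.imwrite("pics/side2.png",cv2.convertScaleAbs(cv2.resize(c["img"][120:290,170:350],None,fx=3.3,fy=3.3,interpolation=2),alpha=1.4)[...,::-1])
E
```

```text
[[ 2.85274484e-05  9.99998877e-01 -1.49871687e-03]
 [ 9.99999973e-01 -2.81822956e-05  2.30319502e-04]
 [ 2.30277006e-04 -1.49872340e-03 -9.99998850e-01]]$[0]: bad value
```

View pics/side2.png

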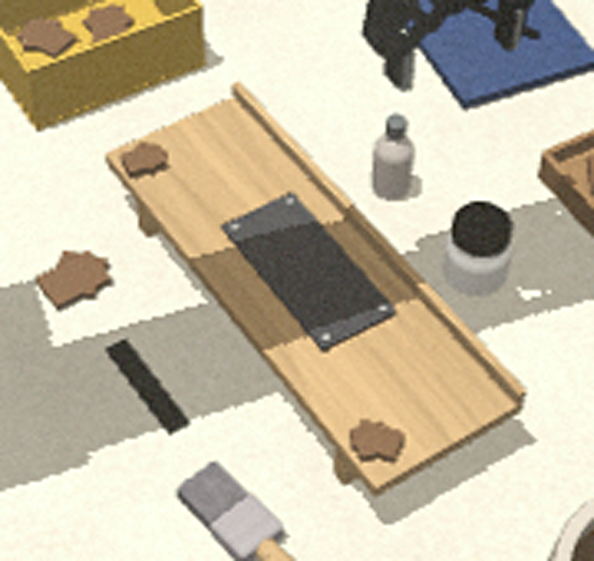

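The move was refused and the scene is unchanged, with the arm still at its start. Probably every key has to be given in each row.

```bash
python3 -m pendant '[{"dx":0,"dy":-4,"dz":0,"twist":-2},{"dx":0,"dy":-8,"dz":0,"twist":-4},{"dx":0.25,"dy":-12,"dz":0,"twist":-4},{"dx":0.25,"dy":-17.2,"dz":0,"twist":-4},{"dx":0.25,"dy":-17.2,"dz":4,"twist":-4},{"dx":0.25,"dy":-17.2,"dz":8,"twist":-4},{"dx":0.25,"dy":-17.2,"dz":12,"twist":-4},{"dx":0.25,"dy":-17.2,"dz":13,"twist":-4},{"dx":0.25,"dy":-17.2,"dz":13,"twist":-4}]' 0 40
python3 - <<'E'
from h import *
s=ctrl.get_state(); T=R.from_quat(s["tcp_rot"]).as_matrix(); print(T.round(3),s["eef_pos"])
E
```

```text
time: 1.38
eef_pos: [0.5031, 0.0025, 0.1014]
tcp_rot: [0.682, 0.731, -0.0, -0.0]
contact_force: [1.4, -0.2, 0.1]
opening: -0.0
finger_force: 0.0
[[-0.07   0.998 -0.001]
 [ 0.998  0.07   0.   ]
 [ 0.    -0.001 -1.   ]] [0.50305067 0.0025258  0.10142918]
```

```bash
python3 -m pendant '[{"dx":0,"dy":0,"dz":2,"twist":0},{"dx":0,"dy":0,"dz":3.2,"twist":0},{"dx":0,"dy":0,"dz":3.6,"twist":0},{"dx":0,"dy":0,"dz":3.6,"twist":0}]'
python3 - <<'E'
from h import *
for n,b in(("side",(110,270,170,350)),):
    c=cam(n); cv2.imwrite(f"pics/{n}3.png",cv2.convertScaleAbs(cv2.resize(c["img"][b[0]:b[1],b[2]:b[3]],None,fx=3.3,fy=3.3,interpolation=2),alpha=1.4)[...,::-1])
E
```

```text
time: 1.88
eef_pos: [0.5034, 0.0025, 0.0658]
tcp_rot: [0.682, 0.731, 0.0, 0.0]
contact_force: [-0.7, -0.3, 0.0]
opening: -0.002
finger_force: 0.0
```

View pics/side3.png

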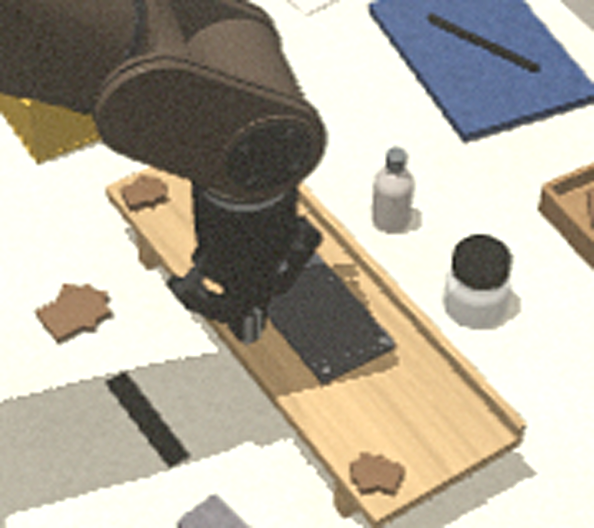

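The shut fingertip at (250,335) stands on the front strip, just in front of the middle of the plate's long side. Next I lower it and push.

```bash
python3 -m pendant '[{"dx":0,"dy":0,"dz":0.35,"twist":0},{"dx":0,"dy":0,"dz":0.35,"twist":0},{"dx":0,"dy":0.6,"dz":0.35,"twist":0},{"dx":0,"dy":1.2,"dz":0.35,"twist":0},{"dx":0,"dy":1.6,"dz":0.35,"twist":0},{"dx":0,"dy":2.0,"dz":0.35,"twist":0},{"dx":0,"dy":2.4,"dz":0.35,"twist":0},{"dx":0,"dy":2.7,"dz":0.35,"twist":0},{"dx":0,"dy":3.0,"dz":0.35,"twist":0},{"dx":0,"dy":3.0,"dz":0.35,"twist":0}]'
cat > pl.py <<'E'
from h import *
C=np.array([.5565,.0105]); A=np.radians(4); M=np.array([[np.cos(A),np.sin(A)],[-np.sin(A),np.cos(A)]])
def show(c):
    P=cloud(c); z=P[...,2]; hsv=cv2.cvtColor(c["img"],cv2.COLOR_RGB2HSV)
    xy=(P[...,:2]-C)@M.T
    m=((z>.058)&(z<.074)&(abs(xy[...,0])<.075)&(abs(xy[...,1])<.27)&(hsv[...,1]<90)&(hsv[...,2]<115)).astype(np.uint8)
    n,l,s,ce=cv2.connectedComponentsWithStats(m); i=1+np.argmax(s[1:,4])
    w=((ray(c,np.argwhere(l==i)[:,::-1],.066)[:,:2]-C)@M.T*1000).astype(np.float32)
    print('plate rect(ledge)',s[i,4],cv2.minAreaRect(w),'min',w.min(0),'max',w.max(0))
s=ctrl.get_state(); print('tcp ledge',(s["eef_pos"][:2]-C)@M.T,s["eef_pos"][2])
E
python3 - <<'E'
from pl import *
show(cam("side")); show(cam("scene"))
E
```

```text
time: 3.18
eef_pos: [0.5334, 0.0046, 0.0619]
tcp_rot: [0.682, 0.731, 0.0, 0.0]
contact_force: [-0.3, 0.4, 0.0]
opening: -0.004
finger_force: 0.0
tcp ledge [-0.02342507 -0.00423634] 0.06185809364594061
plate rect(ledge) 729 ((19.1391658782959, -34.828548431396484), (89.612060546875, 97.00128173828125), 13.256265640258789) min [-33.480927 -80.38835 ] max [54.265556 22.222504]
plate rect(ledge) 905 ((13.942876815795898, 0.42908477783203125), (90.35763549804688, 149.32797241210938), 1.218345284461975) min [-31.326536 -73.61325 ] max [59.71093 74.90454]
```

```bash
python3 -m pendant '[{"dx":0,"dy":0.2,"dz":0,"twist":0},{"dx":0,"dy":0.4,"dz":0,"twist":0},{"dx":0,"dy":0.5,"dz":0,"twist":0},{"dx":0,"dy":0.5,"dz":0,"twist":0}]'
python3 - <<'E'
from pl import *
show(cam("scene"))
E
```

```text
time: 3.78
eef_pos: [0.538, 0.005, 0.0618]
tcp_rot: [0.682, 0.731, 0.0, 0.0]
contact_force: [-1.1, -0.2, 0.2]
opening: 0.0
finger_force: 0.6
tcp ledge [-0.01882728 -0.00421373] 0.061812838055450084
plate rect(ledge) 863 ((16.725326538085938, 0.5258941650390625), (85.67208862304688, 148.5730438232422), 0.31227707862854004) min [-26.127678 -73.61325 ] max [59.89471 74.90454]
```

```bash
python3 -m pendant '[{"dx":0,"dy":0.15,"dz":0,"twist":0},{"dx":0,"dy":0.3,"dz":0,"twist":0},{"dx":0,"dy":0.4,"dz":0,"twist":0},{"dx":0,"dy":0.4,"dz":0,"twist":0}]'
```

```text
time: 4.32
eef_pos: [0.5421, 0.0052, 0.0618]
tcp_rot: [0.682, 0.731, 0.0, 0.0]
contact_force: [0.1, 0.6, 0.7]
opening: 0.002
finger_force: 0.3
```

```bash
python3 -m pendant '[{"dx":0,"dy":0.15,"dz":0,"twist":0},{"dx":0,"dy":0.3,"dz":0,"twist":0},{"dx":0,"dy":0.3,"dz":0,"twist":0}]'
python3 - <<'E'
from pl import *
c=cam("side"); show(c); b=(110,270,170,350)
cv2.imwrite("pics/side4.png",cv2.convertScaleAbs(cv2.resize(c["img"][b[0]:b[1],b[2]:b[3]],None,fx=3.3,fy=3.3,interpolation=2),alpha=1.8)[...,::-1])
E
```

```text
time: 4.7
eef_pos: [0.5443, 0.0053, 0.0617]
tcp_rot: [0.682, 0.731, -0.001, -0.001]
contact_force: [-5.4, -1.3, 2.9]
opening: 0.003
finger_force: 2.2
tcp ledge [-0.01254479 -0.00429985] 0.0617453858960406
plate rect(ledge) 737 ((30.806201934814453, -35.113773345947266), (93.12197875976562, 97.32928466796875), 13.047342300415039) min [-22.87697 -80.09447] max [68.03059  22.314526]
```

View pics/side4.png

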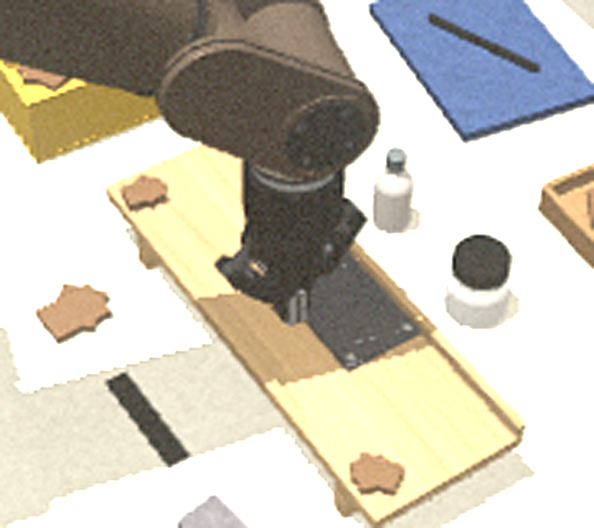

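The plate now lies against the upstand, its corner meeting it at (428,322), and the reaction of 5 N confirms contact. Next I back off, rise and go round to its crate-side end.

```bash
python3 -m pendant '[{"dx":0,"dy":0,"dz":0,"twist":0},{"dx":0,"dy":-0.4,"dz":0,"twist":0},{"dx":0,"dy":-1.2,"dz":0,"twist":0},{"dx":0,"dy":-1.2,"dz":-2,"twist":0},{"dx":0,"dy":-1.2,"dz":-4.5,"twist":0},{"dx":4,"dy":0,"dz":-4.5,"twist":0},{"dx":8,"dy":3,"dz":-4.5,"twist":0},{"dx":12,"dy":4.2,"dz":-4.5,"twist":0},{"dx":12,"dy":4.2,"dz":-4.5,"twist":0}]'
python3 - <<'E'
from pl import *
show(cam("side")); show(cam("scene"))
E
```

```text
time: 5.88
eef_pos: [0.5788, 0.1305, 0.107]
tcp_rot: [0.681, 0.733, 0.001, 0.0]
contact_force: [0.5, 0.9, 0.4]
opening: 0.001
finger_force: 0.0
tcp ledge [0.03062642 0.11813221] 0.10699143998214777
plate rect(ledge) 1188 ((28.42970085144043, -2.5343856811523438), (73.43058013916016, 152.49497985839844), 0.36780697107315063) min [ -8.385693 -78.85308 ] max [65.43999 73.90703]
plate rect(ledge) 761 ((28.259326934814453, 1.4815292358398438), (61.91209030151367, 148.35304260253906), 0.6092236042022705) min [ -3.3763354 -72.88932  ] max [59.245502 75.72728 ]
```

```bash
python3 -m pendant '[{"dx":0,"dy":-0.2,"dz":2.5,"twist":0},{"dx":0,"dy":-0.2,"dz":4,"twist":0},{"dx":0,"dy":-0.2,"dz":4.5,"twist":0},{"dx":-1.5,"dy":-0.2,"dz":4.5,"twist":0},{"dx":-2.7,"dy":-0.2,"dz":4.5,"twist":0},{"dx":-3.6,"dy":-0.2,"dz":4.5,"twist":0},{"dx":-4.5,"dy":-0.2,"dz":4.5,"twist":0},{"dx":-5.5,"dy":-0.2,"dz":4.5,"twist":0},{"dx":-6.5,"dy":-0.2,"dz":4.5,"twist":0},{"dx":-6.5,"dy":-0.2,"dz":4.5,"twist":0}]'
python3 - <<'E'
from pl import *
c=cam("side"); show(c); show(cam("scene"));b=(110,290,170,350)
cv2.imwrite("pics/side5.png",cv2.convertScaleAbs(cv2.resize(c["img"][b[0]:b[1],b[2]:b[3]],None,fx=3.3,fy=3.3,interpolation=2),alpha=1.8)[...,::-1])
E
```

```text
time: 7.22
eef_pos: [0.5809, 0.062, 0.0617]
tcp_rot: [0.682, 0.731, -0.0, 0.0]
contact_force: [0.2, 0.3, -0.5]
opening: 0.002
finger_force: 0.0
tcp ledge [0.02796888 0.04965278] 0.06166158844301714
plate rect(ledge) 1270 ((29.000465393066406, -32.05426025390625), (75.24504852294922, 167.6976776123047), 0.3919486105442047) min [  -8.824101 -116.13942 ] max [67.16253  51.716667]
plate rect(ledge) 657 ((28.927114486694336, -32.45396423339844), (61.59453201293945, 155.0756378173828), 0.13716305792331696) min [  -1.9545522 -109.98837  ] max [59.71093  45.096886]
```

View pics/side5.png

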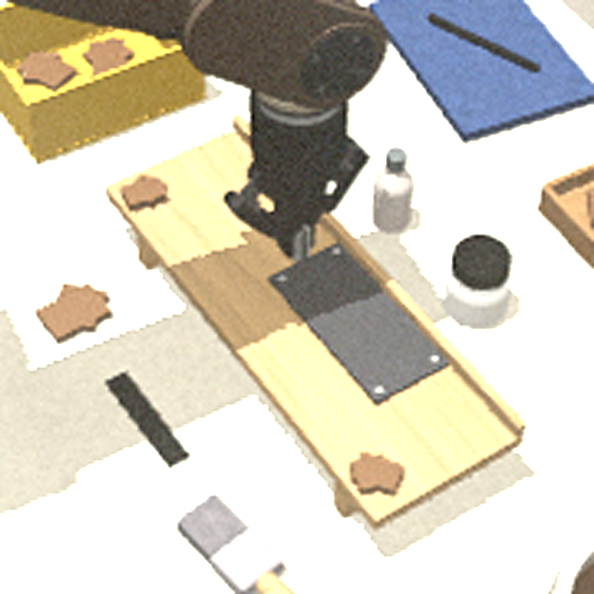

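The plate is moving square along the upstand with the fingertip at its end (300,250). I continue pushing, then measure again near the end.

```bash
python3 -m pendant '[{"dx":-1.2,"dy":0,"dz":0,"twist":0},{"dx":-2.4,"dy":0,"dz":0,"twist":0},{"dx":-3.6,"dy":0.1,"dz":0,"twist":0},{"dx":-4.8,"dy":0.1,"dz":0,"twist":0},{"dx":-6,"dy":0.1,"dz":0,"twist":0},{"dx":-7.2,"dy":0.1,"dz":0,"twist":0},{"dx":-8.4,"dy":0.1,"dz":0,"twist":0},{"dx":-9.6,"dy":0.1,"dz":0,"twist":0},{"dx":-10.6,"dy":0.1,"dz":0,"twist":0},{"dx":-11.4,"dy":0.1,"dz":0,"twist":0}]'
python3 - <<'E'
from pl import *
c=cam("side"); show(c); show(cam("scene"));b=(110,290,170,350)
cv2.imwrite("pics/side6.png",cv2.convertScaleAbs(cv2.resize(c["img"][b[0]:b[1],b[2]:b[3]],None,fx=3.3,fy=3.3,interpolation=2),alpha=1.8)[...,::-1])
E
```

```text
time: 8.57
eef_pos: [0.5901, -0.0513, 0.062]
tcp_rot: [0.682, 0.731, 0.0, 0.0]
contact_force: [-0.9, 0.9, -0.9]
opening: -0.001
finger_force: 0.5
tcp ledge [ 0.02925793 -0.0639841 ] 0.06195586876672
plate rect(ledge) 1471 ((30.298324584960938, -149.16726684570312), (75.90591430664062, 159.44451904296875), 0.48004570603370667) min [  -8.161599 -229.01118 ] max [ 68.09571 -69.51946]
plate rect(ledge) 610 ((32.57371139526367, -138.76580810546875), (72.97998809814453, 170.55538940429688), 1.7916659116744995) min [  -1.8657544 -224.7223   ] max [ 71.39034  -53.287937]
```

View pics/side6.png

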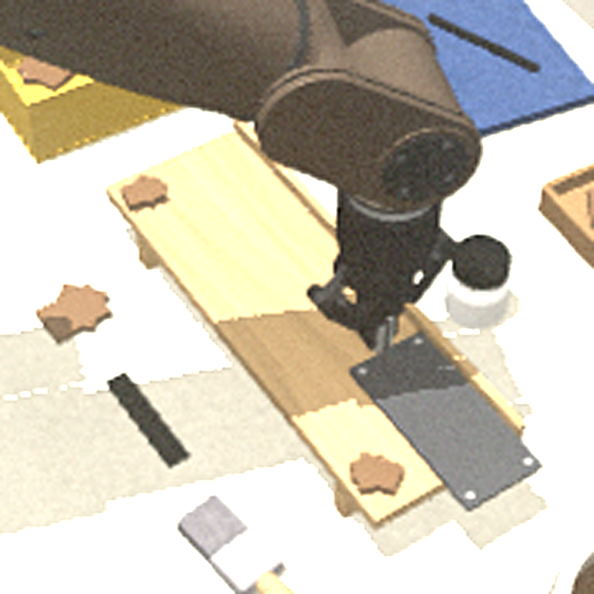

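The plate overhangs the pot-side end by about 26–28 mm and is still square against the upstand. The corners are at (471,497) and (528,462), and the ledge end is at about (440,490). It needs about 23 mm more.

```bash
python3 -m pendant '[{"dx":-0.6,"dy":0,"dz":0,"twist":0},{"dx":-1.2,"dy":0,"dz":0,"twist":0},{"dx":-1.7,"dy":0,"dz":0,"twist":0},{"dx":-2.1,"dy":0,"dz":0,"twist":0},{"dx":-2.3,"dy":0,"dz":0,"twist":0},{"dx":-2.3,"dy":0,"dz":0,"twist":0},{"dx":-1.5,"dy":0,"dz":0,"twist":0},{"dx":0,"dy":0,"dz":0,"twist":0},{"dx":2,"dy":0,"dz":-3,"twist":0},{"dx":4,"dy":0,"dz":-8,"twist":0}]'
python3 - <<'E'
from pl import *
c=cam("side"); show(c); show(cam("scene"));b=(110,300,170,370)
cv2.imwrite("pics/side7.png",cv2.convertScaleAbs(cv2.resize(c["img"][b[0]:b[1],b[2]:b[3]],None,fx=3.1,fy=3.1,interpolation=2),alpha=1.6)[...,::-1])
print(ctrl.get_state()["time"])
E
```

```text
time: 9.93
eef_pos: [0.5849, -0.0089, 0.14]
tcp_rot: [0.682, 0.732, -0.002, -0.003]
contact_force: [0.3, -0.4, 0.1]
opening: 0.003
finger_force: 0.0
tcp ledge [ 0.02701969 -0.02128998] 0.13998967410320937
plate rect(ledge) 1481 ((29.83475112915039, -174.332763671875), (75.10711669921875, 153.30746459960938), 0.39391741156578064) min [  -7.9548984 -250.97797  ] max [ 67.26319 -97.43943]
plate rect(ledge) 719 ((33.9850959777832, -170.359375), (72.71549224853516, 148.3166046142578), 0.460092693567276) min [  -2.0706573 -244.24054  ] max [ 70.89471  -96.211876]
10.025
```

View pics/side7.png

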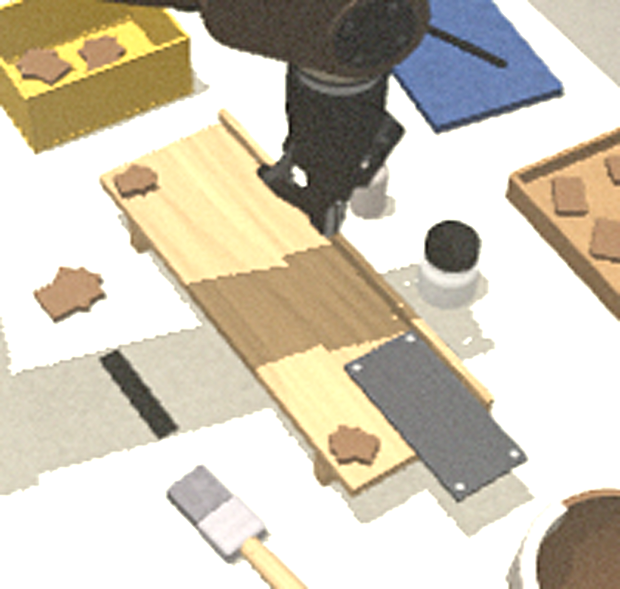

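The plate centre is at about y = -172 to -174 mm and x = 30 mm. The plate lies flat and parallel to the upstand, with its end corners at (460,487) and (515,453). The sherds, bottle, jar, brush and scale bar look undisturbed, and the arm is clear.

```bash
python3 -c "
from plant import ctrl
print(ctrl.sign_off())"
```

```text
the job is handed in; nothing more can be done
None
```

The plate was pushed flat against the upstand, then along it until about 47–49 mm stuck out past the pot's end (32–68 mm allowed). The bystanders looked unmoved in the last picture, and I handed the job in at about 10 s; no verdict came back.

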